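# Interlock two aluminium channels in the packing cradle

## Task

Pack the two bare aluminium channels in the plywood cradle so that they interlock. First lay the channel that is lying open side up onto the black mat, along it between the two grey end stops, open side still up; then set the channel that is lying open side down over that channel's wall next to the raised orange strip, so that one of its legs stands inside the first channel and the other on the strip, with the ends about level. Leave the short blue offcut where it lies.

Things in the scene. Friction and masses are not known exactly. Their poses are not given: they have to be found in the camera images.
- up_channel_center (a point): Bare aluminium U channel lying open side UP: 120 mm long, 60 wide outside, 50 tall, walls and web 4 mm thick (trough 52 mm wide), 0.2 kg, loose. The point is the centre of its outer block, 25 mm above its underside. x along its length, y across it (walls centred at y = +-28 mm), z up. Grip it from above across its 60 mm width. It goes into the cradle first.
- down_channel_center (a point): The same channel lying open side DOWN: web on top, two legs at y = +-28 mm. 120 x 60 x 50 mm, loose. The point is its centre, half-way up; x along it, z up. Grip it from above across 60 mm. In the cradle its legs rest 4 mm above the base, on the first channel's web and on the strip; its centre then lies about 38 mm from the first one's centre towards the strip (12 to 50 interlocks).
- bay (a point): Fixed plywood cradle, 204 x 150 mm, base 10 mm thick. The point is the centre of its flat black mat (124 x 64 mm) on the base's top, 10 mm above the bench; the first channel rests centred on it, along x. x runs along the mat, z up, y to the raised orange strip (150 mm long, 4 mm high, from y = 50 to 92 mm). Grey end stops, 18 mm high, at x = +-78 to 92 mm, y = -30 to 0 mm.
- blue_offcut_center (a point): Short blue-painted offcut of the same channel section, open side down, 70 x 60 x 50 mm, loose; a bystander, not to be moved. The point is its centre, half-way up.
Not all that is in view belongs to the job. What is shaped like the part that bears down_channel_center but purple or turquoise is not meant.

How it is judged:
On the way:
1. the open-up channel lies flat on the mat, open side up (x of up_channel_center in the frame of bay between -0.025 and 0.025 m and y of up_channel_center in the frame of bay between -0.02 and 0.02 m and z of up_channel_center in the frame of bay between 0.018 and 0.032 m and angle between up_channel_center's own z axis and vertical below 0.12 rad and angle between the x axis of up_channel_center and the x axis of bay, either way round below 0.22 rad), for 0.2 s.
At the end, for the whole second after the job is handed in: Open-up channel flat on the base, within 25 mm along and 20 mm across of the mat's centre; open-down channel flat and fully down over its strip-side wall, 22 to 64 mm from the mat's centre line, ends level within 20 mm; both parallel within 12 and level within 7 degrees (all of step 1 and x of down_channel_center in the frame of up_channel_center between -0.02 and 0.02 m and y of down_channel_center in the frame of bay between 0.022 and 0.064 m and z of down_channel_center in the frame of bay between 0.02 and 0.037 m and horizontal distance between up_channel_center and down_channel_center below 0.058 m and angle between down_channel_center's own z axis and vertical below 0.12 rad and angle between the x axis of down_channel_center and the x axis of up_channel_center, either way round below 0.22 rad); the robot touches nothing.
It fails at once if the blue offcut is shifted by more than 30 mm (distance of blue_offcut_center from where it was at the start of the episode above 0.03 m).
It also fails if it takes over 58 s, if anything falls off the work surface, if the arm or the gripper's body presses on something with over 40 N, if the wrist force passes 120 N, or if a joint passes its speed limit or range.

## Robot

A 7-joint arm with a two-finger parallel gripper is mounted at the origin on the work surface; the furniture and walls round the work are solid. World frame = base frame: x ahead of the robot, y to its left, z up, the work surface at z = 0. Lengths are in m, angles in rad, forces in N, time in s.
With the tool pointing down it reaches from about 0.35 to 0.9 m from the base axis. Payload 8.1 kg.
Tool frame: the origin (TCP) lies at the very end of the fingers, on their centre line; the grasp point (between the pads) lies 19 mm behind it; z points along the fingers, y is the line along which they close (so a half turn about z gives the same grasp; the last joint's range is limited). The gripper opens to 92 mm and grips with 3 to 60 N. Pads are 19 mm wide; open, the fingers measure 130 mm over their backs; the gripper's body (75 mm by 190 mm) begins 47 mm behind the grasp point.
Start: joints at [-1.439, 0.434, 0.025, 1.573, -0.012, 1.134, -0.075], TCP at [0.145, 0.608, 0.191] pointing down, gripper open.
Joint ranges: [-2.62, 2.62], [-0.44, 2.09], [-1.27, 1.32], [0.08, 2.57], [-1.32, 4.46], [0.12, 2], [-2.74, 2.74]. Speed limits (rad/s): [2.22, 2.22, 3.01, 3.01, 3.14, 3.14, 3.14].

## Interface

Orientations are given as a rotation vector (axis times angle).
In Python, from cell import readout, cams, job gives the robot as it stands.
- The arm moves only by the tool drive_tool, never from a script. Its argument "commands" is a list of rows, each a list of 3 entries, a list of its own where there are three numbers: the turn, a rotation vector about the tool's x, y, z in rad, then the shift along the tool's x, y, z in cm, then the gripper's target within -1 to 1 (fully open at 1, half-way at 0, shut at -1). A call has 1 to 20 rows; each row is the pose to reach, as a shift and turn from the pose commanded when the call began, along the tool's axes at that moment; what a row does not reach only later rows make up. A row lasts 1/12 s, in which the tool goes at most 41.7 mm and 7.16 degrees, less where a joint would pass 70% of its speed; a pose out of reach is approached as far as the arm can. A call with a gripper value outside its range is refused whole. The fingers move at their own pace and stop on an object; "newtons" is the grip in N (left out, the last holds). Time passes only in rows, so rows that repeat a pose let the fingers close. It gives the time, the measured TCP pose, the force, the opening and the grip force at its end, in the units of the state.
- readout.observe(): the state, without advancing time (a new reading comes with each control period).
- cams.get_image(name): name is "scene" or "top" or "wrist"; returns the picture (384x512x3 uint8, blue, green, red); there is no depth.
- cams.camera_info(name): a dict with "camera_matrix" (3x3 intrinsics, pixels), "k1" (the pictures are not rectified: a ray, as slopes to the right and down, at radius r is drawn at 1 + k1 r^2 times it, then the intrinsics apply), "R" (3x3) and "t" (3): a world point X has camera coordinates R X + t. Camera axes: x right, y down, z forward; pixel columns grow to the right and rows downward; lengths in m; the calibration is good to about 2 mm. A picture is of the moment at which its call begins: read the wrist's pose just before it. camera_info takes no time and is no camera call; for the wrist camera it gives the pose at the moment of the call.
- job.sign_off(): hands the job in; it is judged then, once.
The state is a dict: "clock": time; "joints": joint angles; "dq": joint speeds; "joint_efforts": joint torques, N m; "position": TCP position; "ee_rot": TCP orientation; "force": force on the tool from outside, world axes, zero at the start; "ft_torque": the same for the moment, N m; "width": opening from 0.0 (shut) to 1.0 (fully open); "gripper_force": force on a finger pad.
Only numpy, scipy, OpenCV 4.12 (cv2) and the standard library are available. Lean on these libraries where they do the work, as an engineer would, in place of code of your own. Each camera call takes 0.05 s, during which the arm holds its last target. There are 200 camera calls.

## Working session

There is one attempt and no reset: what is moved stays moved. The work goes in short steps, Python scripts to look and compute and a tool call to move; the robot and the scene stay as the last step left them, time stands still between calls to the robot, and variables do not carry over. Pictures are saved under pics/ and viewed, at most 10 in all, crops included, and the job is handed in when it is done.

Besides the shell and the picture viewer there is one more tool, called after "Request:" in YAML: its name, and indented under it one key for each argument. drive_tool: Moves the arm, as the interface text tells. Its arguments: {"type":"object","properties":{"commands":{"type":"array"},"newtons":{"type":"number"}},"required":["commands"]}

```bash
mkdir -p pics
cat > h.py <<'E'
import numpy as np, cv2
from cell import readout, cams, job
def ray(name,uv,z,info=None):
    c=info or cams.camera_info(name); K=np.array(c["camera_matrix"]);k=c["k1"];R=np.array(c["R"]);t=np.array(c["t"])
    uv=np.atleast_2d(np.array(uv,float)); d=np.c_[(uv[:,0]-K[0,2])/K[0,0],(uv[:,1]-K[1,2])/K[1,1]]
    s=d.copy()
    for _ in range(20): s=d/(1+k*(s**2).sum(1,keepdims=True))
    w=np.c_[s,np.ones(len(s))]@R; o=-R.T@t
    return o+w*((z-o[2])/w[:,2])[:,None]
E
python3 - <<'E'
from h import *
o=readout.observe();print(o)
a=cams.get_image("top");b=cams.get_image("scene")
cv2.imwrite("pics/top0.png",a);cv2.imwrite("pics/scene0.png",b)
cv2.imwrite("pics/topv.png",cv2.resize(a,(800,600),interpolation=2));cv2.imwrite("pics/scenev.png",cv2.resize(b,(800,600),interpolation=2))
for n in("top","scene"):
  c=cams.camera_info(n);print(n,c["k1"],-np.array(c["R"]).T@c["t"],np.round(c["R"],2).tolist())
E
```

```text
{'clock': 0.0, 'joints': array([-1.43862759,  0.43520852,  0.02495513,  1.57408661, -0.01155156,
        1.1339995 , -0.07509193]), 'dq': array([-0.00033605, -0.00108729,  0.00198005,  0.00044202, -0.00086785,
       -0.00168678, -0.00021949]), 'joint_efforts': array([ 1.17024116e-03, -6.67852736e+01,  9.85310376e-01, -3.14451706e+01,
       -6.04845048e-02,  4.26900527e-02,  1.35346754e-04]), 'position': array([0.14532283, 0.60729233, 0.18995787]), 'ee_rot': array([-3.67965716e-01, -3.11996279e+00,  2.44756815e-03]), 'force': array([ 0.65741587,  0.40874882, -0.22325848]), 'ft_torque': array([-0.03146693, -0.00704259, -0.03624806]), 'gripper_force': 0.0, 'width': 1.0009056580000524}
top 0.014137767016855386 [ 0.46701319 -0.00184698  1.33394005] [[-0.02, -1.0, 0.01], [-1.0, 0.01, -0.09], [0.09, -0.01, -1.0]]
scene -0.07392626806250639 [1.02252626 1.10047029 0.84830452] [[-0.93, 0.38, -0.01], [0.22, 0.52, -0.83], [-0.31, -0.76, -0.56]]
```

View pics/topv.png

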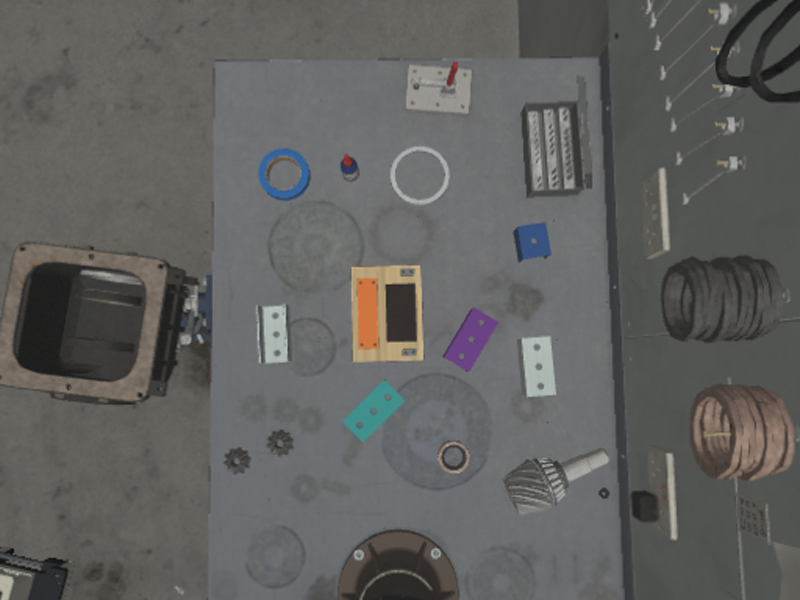

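View pics/scenev.png

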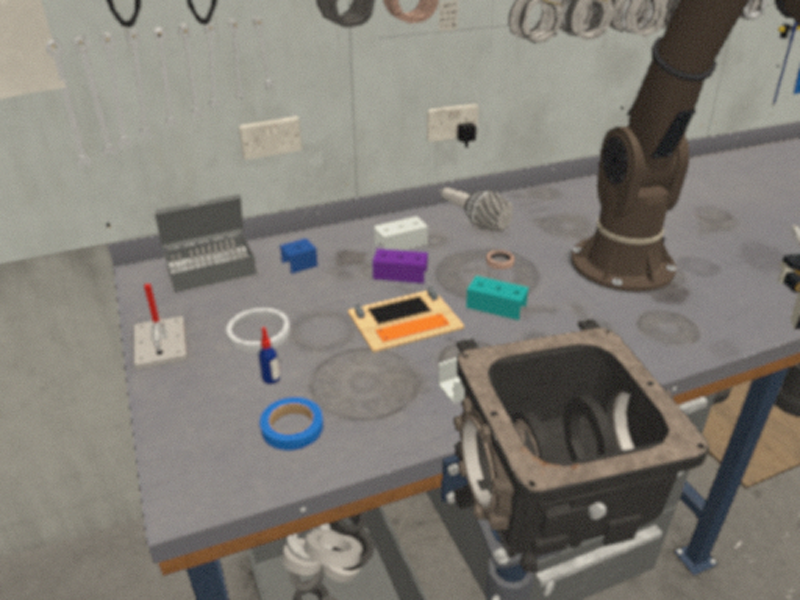

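The top view shows the open-up channel at left (272,333), with the inside of its left wall visible. The open-down channel is at right (537,366) and the cradle is at (388,313) with its orange strip on the left (+y). The blue offcut is at (533,241). The scene view confirms that the right channel is open side down.

```bash
cat > m.py <<'E'
from h import *
a=cv2.imread("pics/top0.png"); h=cv2.cvtColor(a,cv2.COLOR_BGR2HSV)
def rect(mask,box,z,n):
    m=np.zeros_like(mask);x0,y0,x1,y1=box;m[y0:y1,x0:x1]=mask[y0:y1,x0:x1]
    cs,_=cv2.findContours(m,0,1);c=max(cs,key=cv2.contourArea)
    p=ray("top",cv2.boxPoints(cv2.minAreaRect(c)),z)
    (cx,cy),s,an=cv2.minAreaRect((ray("top",c[:,0],z)[:,:2]*1000).astype(np.float32))
    print(n,np.round([cx,cy,*s,an],1),np.round(p[:,:2]*1000).tolist())
H,S,V=cv2.split(h)
br=((V>175)&(S<40)).astype(np.uint8)
S2=lambda *b:[int(v*.64) for v in b]
rect(br,S2(505,325,570,405),.05,"down")
rect(br,S2(245,295,300,370),.004,"up z4")
rect(br,S2(245,295,300,370),.05,"up z50")
rect(((H<14)&(S>150)).astype(np.uint8),S2(340,255,435,370),.014,"strip")
rect((V<70).astype(np.uint8),S2(378,278,420,347),.010,"mat")
wood=((H>8)&(H<30)&(S>50)).astype(np.uint8)
rect(wood,S2(340,255,435,370),.010,"wood")
rect(((H>95)&(H<130)&(S>120)).astype(np.uint8),S2(505,215,560,270),.05,"blue")
rect(((H>130)&(H<160)&(S>120)).astype(np.uint8),S2(430,300,505,380),.05,"purple")
rect(((H>75)&(H<95)&(S>100)).astype(np.uint8),S2(330,370,415,450),.05,"turq")
k=a[185:240,155:195];L=cv2.resize(k,None,fx=10,fy=10,interpolation=0)
k2=a[205:260,325:365];R=cv2.resize(k2,None,fx=10,fy=10,interpolation=0)
cv2.imwrite("pics/crop1.png",np.hstack([L,R]))
E
python3 m.py
```

```text
down [ 457.2 -295.6  117.3   57.4    3.5] [[514.0, -263.0], [518.0, -321.0], [401.0, -328.0], [396.0, -271.0]]
up z4 [533.5 252.1 117.4  45.7   2.9] [[591.0, 278.0], [593.0, 232.0], [476.0, 226.0], [474.0, 272.0]]
up z50 [531.2 243.3 113.4  44.1   2.9] [[587.0, 268.0], [589.0, 224.0], [476.0, 218.0], [474.0, 262.0]]
strip [575.3  55.1  39.8 146.4  89.5] [[649.0, 74.0], [648.0, 34.0], [502.0, 36.0], [503.0, 76.0]]
mat [576.2 -14.5  59.9 116.8  89.2] [[635.0, 15.0], [634.0, -45.0], [517.0, -43.0], [518.0, 16.0]]
wood [574.1  13.9 149.2 203.4  89.5] [[473.0, 89.0], [676.0, 88.0], [674.0, -63.0], [471.0, -59.0]]
blue [ 718.5 -294.7   67.6   59.4    7.4] [[748.0, -261.0], [757.0, -320.0], [689.0, -328.0], [680.0, -270.0]]
purple [ 515.1 -157.9   56.4  116.2   57.9] [[481.0, -103.0], [579.0, -165.0], [549.0, -213.0], [451.0, -151.0]]
turq [373.6  43.6  58.4 118.5  44. ] [[353.0, 107.0], [435.0, 22.0], [394.0, -19.0], [312.0, 66.0]]
```

View pics/crop1.png

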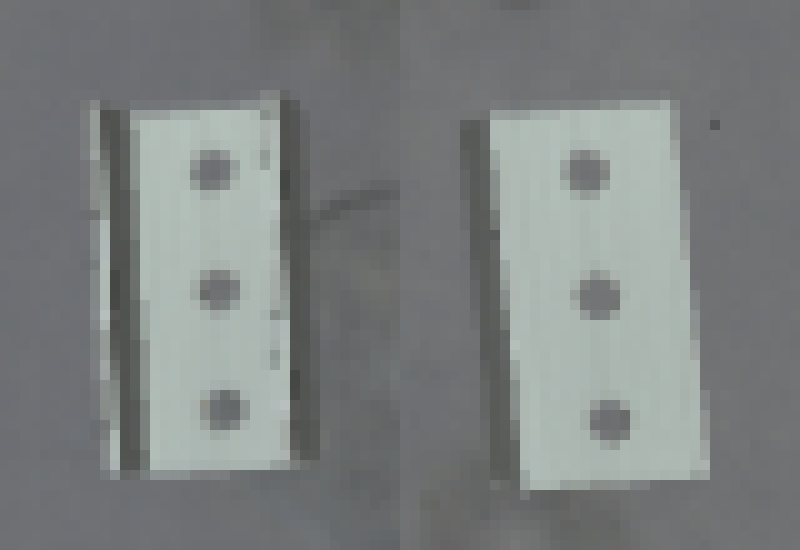

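The crop's left half shows the U trough with the web holes; the middle hole is at about full-image pixel (176.8,214). The wall tops run along columns 164 and 183. The right half shows the closed web of the open-down channel, with its middle hole at (344.8,234.7).

```bash
cat >> h.py <<'E'
from scipy.spatial.transform import Rotation as Ro
def rows(*targets,pose=None):
    "targets: (x,y,z,yaw_deg) ; yaw 0: tool y along world +y, z down, x along -x"
    o=readout.observe(); p=np.array(o["position"]);R=Ro.from_rotvec(o["ee_rot"])
    print("at",np.round(p*1000,1),"yaw",np.round(np.degrees(np.arctan2(-R.as_matrix()[0,1],R.as_matrix()[1,1])),2),"clk",round(o["clock"],2),"F",np.round(o["force"],1),"w",round(o["width"],3),"gf",o["gripper_force"])
    for x,y,z,yw in targets:
        T=Ro.from_euler("z",yw,degrees=True)*Ro.from_rotvec([0,np.pi,0])
        print("turn",np.round((R.inv()*T).as_rotvec(),3),"shift",np.round(R.inv().apply(np.array([x,y,z])-p)*100,2))
E
python3 - <<'E'
from h import *
print(np.round(ray("top",[[170.1+6.9,214]],.004)*1000), "outer edges mid z50",np.round(ray("top",[[164.4,213.5],[183.7,213.5]],.05)*1000))
print("down hole",np.round(ray("top",[[344.8,234.7]],.05)*1000))
rows((.145,.608,.33,0),(.27,.32,.33,3),(.5335,.25,.16,3),(.5335,.25,.015,3))
E
```

```text
[[532. 248.   4.]] outer edges mid z50 [[532. 280.  50.]
 [531. 218.  50.]]
down hole [[ 455. -297.   50.]]
at [145.3 607.3 190. ] yaw -13.46 clk 0.1 F [ 0.1  0.2 -0.3] w 0.999 gf 0.0
turn [-0.001 -0.    -0.235] shift [  0.05   0.04 -14.  ]
turn [-0.001 -0.    -0.287] shift [-18.81 -25.06 -13.96]
turn [-0.001 -0.    -0.287] shift [-46.07 -25.71   3.04]
turn [-0.001 -0.    -0.287] shift [-46.06 -25.69  17.54]
```

Request:
drive_tool:
  commands:
    - [[0,0,-0.1],[0,0,-14],1]
    - [[0,0,-0.2],[0,0,-14],1]
    - [[0,0,-0.287],[0,0,-14],1]
    - [[0,0,-0.287],[-18.8,-25.1,-14],1]
    - [[0,0,-0.287],[-18.8,-25.1,-14],1]
    - [[0,0,-0.287],[-18.8,-25.1,-14],1]
    - [[0,0,-0.287],[-18.8,-25.1,-14],1]
    - [[0,0,-0.287],[-18.8,-25.1,-14],1]
    - [[0,0,-0.287],[-18.8,-25.1,-14],1]
    - [[0,0,-0.287],[-18.8,-25.1,-14],1]
    - [[0,0,-0.287],[-18.8,-25.1,-14],1]
    - [[0,0,-0.287],[-46.1,-25.7,3],1]
    - [[0,0,-0.287],[-46.1,-25.7,3],1]
    - [[0,0,-0.287],[-46.1,-25.7,3],1]
    - [[0,0,-0.287],[-46.1,-25.7,3],1]
    - [[0,0,-0.287],[-46.1,-25.7,3],1]
    - [[0,0,-0.287],[-46.1,-25.7,3],1]
    - [[0,0,-0.287],[-46.1,-25.7,3],1]
    - [[0,0,-0.287],[-46.1,-25.7,3],1]
    - [[0,0,-0.287],[-46.1,-25.7,3],1]
  newtons: 20

```text
clock: 1.77
position: [0.5369, 0.2462, 0.1565]
ee_rot: [0.074, -3.138, 0.008]
force: [-0.7, -0.2, 0.3]
width: 1.001
gripper_force: 0.0
```

Run:
```python
from h import *
rows((.5335,.25,.07,3),(.5335,.25,.017,3))
i=cams.get_image("wrist");cv2.imwrite("pics/w1.png",i)
```

```text
at [536.9 246.2 156.5] yaw 2.68 clk 1.77 F [-0.7 -0.2  0.3] w 1.001 gf 0.0
turn [-0.005 -0.003 -0.006] shift [0.3  0.44 8.65]
turn [-0.005 -0.003 -0.006] shift [ 0.29  0.46 13.95]
```

View pics/w1.png

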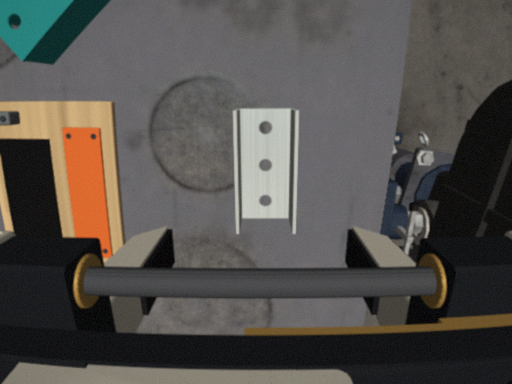

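The wrist view shows the channel open side up, with walls at columns 237 and 295. It sits midway between the fingers (about 165 and 360), so I'm going down to grip.

Request:
drive_tool:
  commands:
    - [[0,0,0],[0.1,0.2,4],1]
    - [[0,0,0],[0.1,0.2,8],1]
    - [[0,0,0],[0.1,0.2,11],1]
    - [[0,0,0],[0.1,0.2,13],1]
    - [[0,0,0],[0.1,0.2,13.7],1]
    - [[0,0,0],[0.1,0.2,13.7],1]
    - [[0,0,0],[0.1,0.2,13.7],-0.2]
    - [[0,0,0],[0.1,0.2,13.7],-0.2]
    - [[0,0,0],[0.1,0.2,13.7],-0.2]
    - [[0,0,0],[0.1,0.2,13.7],-0.2]
    - [[0,0,0],[0.1,0.2,13.7],-0.2]
    - [[0,0,0],[0.1,0.2,13.7],-0.2]
    - [[0,0,0],[0.1,0.2,13.7],-0.2]
    - [[0,0,0],[0.1,0.2,13.7],-0.2]
  newtons: 20

```text
clock: 2.98
position: [0.5329, 0.2526, 0.0238]
ee_rot: [-0.082, 3.14, 0.0]
force: [0.1, -0.2, -0.2]
width: 0.466
gripper_force: 0.0
```

Run:
```python
from h import *
rows((.5335,.25,.12,3),(.5765,-.015,.12,-.5),(.5765,-.015,.030,-.5))
```

```text
at [532.9 252.6  23.8] yaw 2.98 clk 2.98 F [ 0.1 -0.2 -0.2] w 0.466 gf 0.0
turn [ 0.  0. -0.] shift [-0.05 -0.26 -9.62]
turn [0.    0.    0.061] shift [ -2.96 -26.95  -9.62]
turn [0.    0.    0.061] shift [ -2.96 -26.95  -0.62]
```

Run:
```python
from h import *
i=cams.get_image("wrist");o=readout.observe();print(o["width"],o["gripper_force"])
j=cams.get_image("top")
cv2.imwrite("pics/w2.png",np.hstack([cv2.resize(i,(400,300)),cv2.resize(j[110:260,120:320],(400,300))]))
```

```text
0.434390338771229 0.0
```

View pics/w2.png

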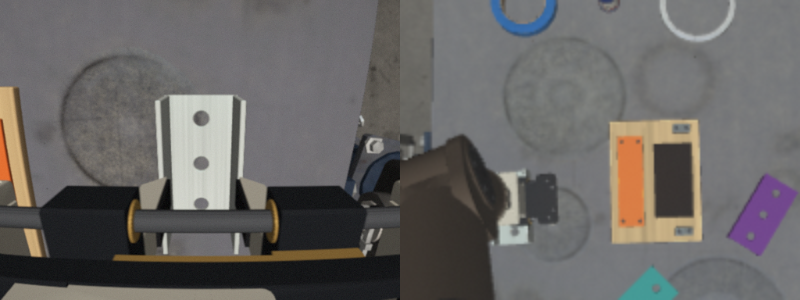

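The wrist view shows the fingers at columns 155 and 255, just outside the walls, and they are still closing. I'll command further closure.

Request:
drive_tool:
  commands:
    - [[0,0,0],[0,0,0],-1]
    - [[0,0,0],[0,0,0],-1]
    - [[0,0,0],[0,0,0],-1]
    - [[0,0,0],[0,0,0],-1]
  newtons: 20

```text
clock: 3.42
position: [0.5328, 0.2526, 0.0237]
ee_rot: [0.082, -3.14, 0.0]
force: [-1.5, -0.1, -0.0]
width: 0.157
gripper_force: 0.0
```

Run:
```python
from h import *
o=readout.observe();c=cams.camera_info("wrist")
i=cams.get_image("wrist");cv2.imwrite("pics/w3.png",i)
print(o["width"],o["gripper_force"],-np.array(c["R"]).T@c["t"],np.round(c["R"],2).tolist())
print(cv2.projectPoints(np.array([o["position"],o["position"]+[0,0,.019],[.5335,.25,.004],[.5335,.28,.05],[.5335,.22,.05],[.5935,.22,.05]]),cv2.Rodrigues(np.array(c["R"]))[0],np.array(c["t"]),np.array(c["camera_matrix"]),None)[0][:,0].round())
```

```text
0.15669888288566253 0.0 [0.45679202 0.24891474 0.21715468] [[-0.05, 1.0, 0.0], [0.96, 0.05, 0.28], [0.28, 0.02, -0.96]]
[[259. 221.]
 [259. 234.]
 [255. 212.]
 [308. 242.]
 [200. 237.]
 [200. 328.]]
```

View pics/w3.png

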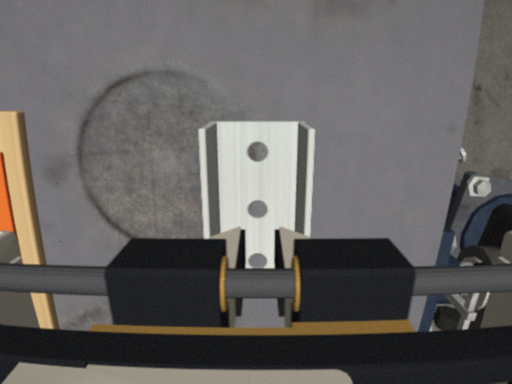

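The picture shows the fingers, tips at row 230, inside the outline of the walls, and they closed with no force. The gap between the open fingers (174 px for 92 mm) puts the real tips about 35 mm above the reported TCP, so they passed over the wall tops. I'll open, then descend carefully while watching the force.

Request:
drive_tool:
  commands:
    - [[0,0,0],[0,0,-1],1]
    - [[0,0,0],[0,0,-1],1]
    - [[0,0,0],[0,0,-1],1]
    - [[0,0,0],[0,0,-1],1]
    - [[0,0,0],[0,0,-1],1]
    - [[0,0,0],[0,0,-1],1]
    - [[0,0,0],[0,0,-1],1]
    - [[0,0,0],[0,0,-1],1]
    - [[0,0,0],[0,0,-1],1]
    - [[0,0,0],[0,0,-1],1]
    - [[0,0,0],[0,-0.2,0],1]
    - [[0,0,0],[0,-0.2,1],1]
    - [[0,0,0],[0,-0.2,2],1]
    - [[0,0,0],[0,-0.2,2],1]
  newtons: 20

```text
clock: 4.63
position: [0.5312, 0.2497, 0.001]
ee_rot: [0.082, -3.137, 0.003]
force: [-1.8, -1.3, -0.5]
width: 0.997
gripper_force: 0.0
```

Run:
```python
from h import *
rows((.5335,.25,-.008,3)); c=cams.camera_info("wrist");print(np.round(c["camera_matrix"],1).tolist(),c["k1"])
i=cams.get_image("wrist");j=cams.get_image("scene")
k=cv2.resize(j[200:290,240:360],(400,300))
cv2.imwrite("pics/w4.png",np.hstack([cv2.resize(i,(400,300)),k]))
```

```text
at [531.2 249.7   1. ] yaw 2.98 clk 4.63 F [-1.8 -1.3 -0.5] w 0.997 gf 0.0
turn [-0.002 -0.004 -0.   ] shift [-0.23  0.02  0.9 ]
[[328.6, 0.0, 259.5], [0.0, 328.6, 191.7], [0.0, 0.0, 1.0]] -0.09614069037817619
```

View pics/w4.png

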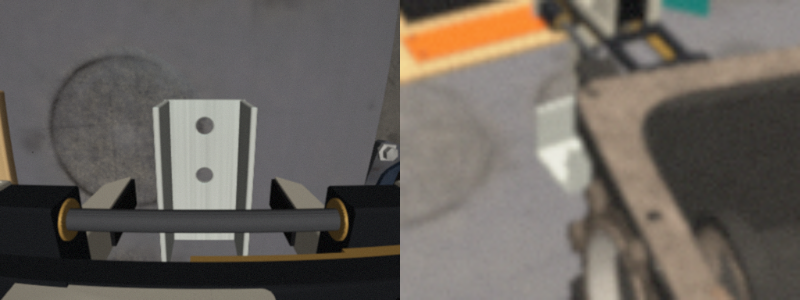

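The wrist view shows the channel, walls at columns 160 and 248 of the shrunk picture, between the open fingers (130 and 275). There is no contact even at a reported z of about 0, which confirms the offset. I'm going 1 cm lower and closing.

Request:
drive_tool:
  commands:
    - [[0,0,0],[0,0,0.6],1]
    - [[0,0,0],[0,0,1.1],1]
    - [[0,0,0],[0,0,1.1],-1]
    - [[0,0,0],[0,0,1.1],-1]
    - [[0,0,0],[0,0,1.1],-1]
    - [[0,0,0],[0,0,1.1],-1]
    - [[0,0,0],[0,0,1.1],-1]
    - [[0,0,0],[0,0,1.1],-1]
    - [[0,0,0],[0,0,1.1],-1]
    - [[0,0,0],[0,0,1.1],-1]
  newtons: 20

```text
clock: 5.57
position: [0.5331, 0.2507, -0.007]
ee_rot: [-0.082, 3.14, 0.0]
force: [0.1, -0.3, 2.0]
width: 0.656
gripper_force: 20.0
```

Run:
```python
from h import *
rows((.533,.25,.08,3),(.5765,-.015,.08,-.5),(.5765,-.015,.005,-.5))
```

```text
at [533.1 250.7  -7. ] yaw 2.99 clk 5.57 F [ 0.1 -0.3  2. ] w 0.656 gf 20.000022053718567
turn [ 0.  0. -0.] shift [ 0.01 -0.07 -8.7 ]
turn [0.    0.    0.061] shift [ -2.95 -26.76  -8.71]
turn [0.    0.    0.061] shift [ -2.95 -26.76  -1.21]
```

Request:
drive_tool:
  commands:
    - [[0,0,0],[0,0,-3],-1]
    - [[0,0,0],[0,0,-6],-1]
    - [[0,0,0],[0,0,-8.7],-1]
    - [[0,0,0.06],[-0.5,-4,-8.7],-1]
    - [[0,0,0.06],[-0.9,-8,-8.7],-1]
    - [[0,0,0.06],[-1.3,-12,-8.7],-1]
    - [[0,0,0.06],[-1.8,-16,-8.7],-1]
    - [[0,0,0.06],[-2.2,-20,-8.7],-1]
    - [[0,0,0.06],[-2.6,-24,-8.7],-1]
    - [[0,0,0.06],[-2.95,-26.8,-8.7],-1]
    - [[0,0,0.06],[-2.95,-26.8,-8.7],-1]
    - [[0,0,0.06],[-2.95,-26.8,-8.7],-1]
    - [[0,0,0.06],[-2.95,-26.8,-8.7],-1]

```text
clock: 6.65
position: [0.576, -0.0149, 0.0794]
ee_rot: [-0.012, -3.141, -0.001]
force: [-0.0, 1.1, -2.8]
width: 0.653
gripper_force: 20.0
```

Run:
```python
from h import *
rows((.5765,-.015,.012,-.5),(.5765,-.015,.004,-.5))
i=cams.get_image("wrist");j=cams.get_image("scene")
cv2.imwrite("pics/w5.png",np.hstack([cv2.resize(i,(400,300)),cv2.resize(j[140:240,200:333],(400,300))]))
```

```text
at [576.  -14.9  79.4] yaw -0.45 clk 6.65 F [-0.   1.1 -2.8] w 0.653 gf 19.999582171440125
turn [ 0.001 -0.001  0.001] shift [-0.06 -0.01  6.74]
turn [ 0.001 -0.001  0.001] shift [-0.06 -0.01  7.54]
```

View pics/w5.png

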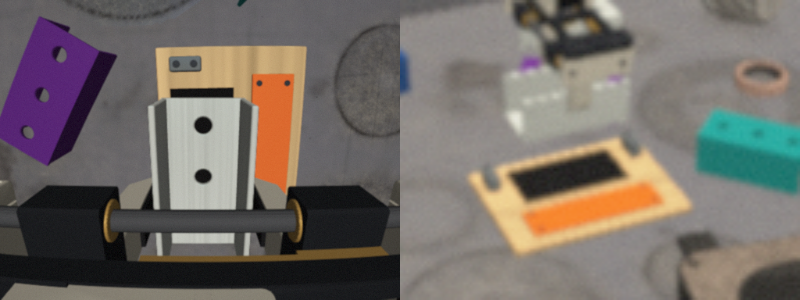

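The channel is held level, open side up, above the mat (mat edge at row 90, strip at columns 255–290). I'm lowering and releasing it.

Request:
drive_tool:
  commands:
    - [[0,0,0],[0,0,3],-1]
    - [[0,0,0],[0,0,5.5],-1]
    - [[0,0,0],[0,0,6.8],-1]
    - [[0,0,0],[0,0,7.3],-1]
    - [[0,0,0],[0,0,7.6],-1]
    - [[0,0,0],[0,0,7.6],-1]
    - [[0,0,0],[0,0,7.6],-1]

```text
clock: 7.33
position: [0.5772, -0.015, 0.0046]
ee_rot: [0.011, 3.14, 0.0]
force: [0.6, -0.6, -2.4]
width: 0.652
gripper_force: 20.0
```

Request:
drive_tool:
  commands:
    - [[0,0,0],[0,0,0.2],-1]
    - [[0,0,0],[0,0,0.2],-1]
    - [[0,0,0],[0,0,0.2],0.8]
    - [[0,0,0],[0,0,0.2],0.8]
    - [[0,0,0],[0,0,0.2],0.8]
    - [[0,0,0],[0,0,0.2],0.8]
    - [[0,0,0],[0,0,0.2],0.8]
    - [[0,0,0],[0,0,-3],0.8]
    - [[0,0,0],[0,0,-6],0.8]
    - [[0,0,0],[0,0,-10],1]
    - [[0,0,0],[0,0,-14],1]
    - [[0,0,0],[0,0,-14],1]
    - [[0,0,0],[0,0,-14],1]

```text
clock: 8.42
position: [0.5782, -0.0156, 0.1463]
ee_rot: [0.012, 3.136, 0.001]
force: [0.1, 0.5, 0.4]
width: 0.999
gripper_force: 0.0
```

Run:
```python
from h import *
rows((.457,-.296,.14,3.4),(.457,-.296,.03,3.4),(.457,-.296,-.006,3.4))
i=cams.get_image("wrist");cv2.imwrite("pics/w6.png",i)
```

```text
at [578.2 -15.6 146.3] yaw -0.45 clk 8.42 F [0.1 0.5 0.4] w 0.999 gf 0.0
turn [ 0.001  0.005 -0.067] shift [ 11.9  -28.14   0.55]
turn [ 0.001  0.005 -0.067] shift [ 11.95 -28.15  11.55]
turn [ 0.001  0.005 -0.067] shift [ 11.97 -28.15  15.15]
```

View pics/w6.png

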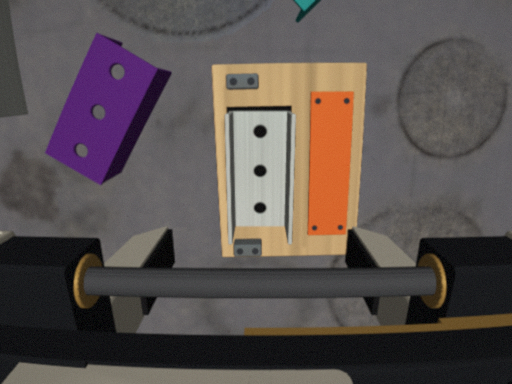

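The open-up channel lies on the mat, open side up and between the stops (middle hole at (260,171), walls at columns 230 and 292). Next is the open-down channel.

Request:
drive_tool:
  commands:
    - [[0,0,-0.03],[1.6,-3.7,0.5],1]
    - [[0,0,-0.067],[3.2,-7.5,0.5],1]
    - [[0,0,-0.067],[4.8,-11.3,0.5],1]
    - [[0,0,-0.067],[6.4,-15,0.5],1]
    - [[0,0,-0.067],[8,-18.8,0.5],1]
    - [[0,0,-0.067],[9.6,-22.5,0.5],1]
    - [[0,0,-0.067],[11.2,-26.3,0.5],1]
    - [[0,0,-0.067],[11.9,-28.1,0.5],1]
    - [[0,0,-0.067],[11.9,-28.1,0.5],1]
    - [[0,0,-0.067],[11.9,-28.1,4],1]
    - [[0,0,-0.067],[11.9,-28.1,7.5],1]
    - [[0,0,-0.067],[11.9,-28.1,7.5],1]
    - [[0,0,-0.067],[11.9,-28.1,7.5],1]

```text
clock: 9.55
position: [0.4533, -0.2939, 0.0668]
ee_rot: [0.093, -3.135, -0.005]
force: [0.1, 0.7, -0.2]
width: 1.004
gripper_force: 0.0
```

Run:
```python
from h import *
rows((.457,-.296,.01,3.4),(.457,-.296,-.010,3.4))
i=cams.get_image("wrist");cv2.imwrite("pics/w7.png",i)
h=cv2.cvtColor(i,cv2.COLOR_BGR2HSV);m=((h[...,2]>150)&(h[...,1]<40)).astype(np.uint8)
m[225:]=0
cs,_=cv2.findContours(m,0,1);c=max(cs,key=cv2.contourArea)
b=c[:,0];print(cv2.boundingRect(c))
g=ray("wrist",b,.05)
for r in (150,170,190,210):
    s=g[b[:,1]==r];print(r,np.round(s[:,1].min(),3),np.round(s[:,1].max(),3),np.round(s[0,0],3)) if len(s) else None
print("x near end",g[:,0].min(),g[:,0].max())
```

```text
at [ 453.3 -293.9   66.8] yaw 3.41 clk 9.55 F [ 0.1  0.7 -0.2] w 1.004 gf 0.0
turn [ 0.003 -0.005  0.   ] shift [-0.39 -0.25  5.68]
turn [ 0.003 -0.005  0.   ] shift [-0.4  -0.26  7.68]
(209, 127, 95, 98)
150 -0.329 -0.269 0.414
170 -0.328 -0.269 0.428
190 -0.327 -0.267 0.441
210 -0.326 -0.267 0.456
x near end 0.3960793172260661 0.4658030205536698
```

The wrist mask puts the channel's centre at (0.456, -0.2965), which agrees with the top view.

Request:
drive_tool:
  commands:
    - [[0,0,0],[0,0,2.5],1]
    - [[0,0,0],[0,0,4.5],1]
    - [[0,0,0],[0,0,6],1]
    - [[0,0,0],[0,0,7],1]
    - [[0,0,0],[0,0,7.7],1]
    - [[0,0,0],[0,0,7.7],1]
    - [[0,0,0],[0,0,7.7],-1]
    - [[0,0,0],[0,0,7.7],-1]
    - [[0,0,0],[0,0,7.7],-1]
    - [[0,0,0],[0,0,7.7],-1]
    - [[0,0,0],[0,0,7.7],-1]
    - [[0,0,0],[0,0,7.7],-1]
    - [[0,0,0],[0,0,7.7],-1]
    - [[0,0,0],[0,0,7.7],-1]
  newtons: 20

```text
clock: 10.77
position: [0.4554, -0.2957, -0.0079]
ee_rot: [-0.093, 3.14, -0.0]
force: [-1.6, 1.7, 6.2]
width: 0.653
gripper_force: 20.0
```

Run:
```python
from h import *
w=cv2.imread("pics/w6.png")
rows((.456,-.296,.13,3.4),(.578,.024,.13,-.5),(.578,.024,.005,-.5))
```

```text
at [ 455.4 -295.7   -7.9] yaw 3.39 clk 10.77 F [-1.6  1.7  6.2] w 0.653 gf 19.99617487192154
turn [-0.     0.001 -0.   ] shift [ -0.06  -0.04 -13.79]
turn [-0.     0.001  0.068] shift [-14.13  31.18 -13.79]
turn [-0.     0.001  0.068] shift [-14.13  31.19  -1.29]
```

Request:
drive_tool:
  commands:
    - [[0,0,0],[0,0,-3.5],-1]
    - [[0,0,0],[0,0,-7],-1]
    - [[0,0,0],[0,0,-10.5],-1]
    - [[0,0,0],[0,0,-13.8],-1]
    - [[0,0,0.02],[-1.7,3.7,-13.8],-1]
    - [[0,0,0.04],[-3.4,7.4,-13.8],-1]
    - [[0,0,0.068],[-5.1,11.1,-13.8],-1]
    - [[0,0,0.068],[-6.8,14.8,-13.8],-1]
    - [[0,0,0.068],[-8.5,18.5,-13.8],-1]
    - [[0,0,0.068],[-10.2,22.2,-13.8],-1]
    - [[0,0,0.068],[-11.9,26,-13.8],-1]
    - [[0,0,0.068],[-13.3,29.2,-13.8],-1]
    - [[0,0,0.068],[-14.1,31.1,-13.8],-1]
    - [[0,0,0.068],[-14.1,31.1,-13.8],-1]
    - [[0,0,0.068],[-14.1,31.1,-13.8],-1]
    - [[0,0,0.068],[-14.1,31.1,-10],-1]
    - [[0,0,0.068],[-14.1,31.1,-8.3],-1]
    - [[0,0,0.068],[-14.1,31.1,-8.3],-1]
    - [[0,0,0.068],[-14.1,31.1,-8.3],-1]

```text
clock: 12.35
position: [0.5765, 0.0215, 0.0743]
ee_rot: [-0.017, -3.139, 0.002]
force: [0.2, 0.7, -0.0]
width: 0.653
gripper_force: 20.0
```

Run:
```python
from h import *
rows((.577,.0235,.0065,-.5))
i=cams.get_image("wrist");j=cams.get_image("scene")
cv2.imwrite("pics/w8.png",np.hstack([cv2.resize(i,(400,300)),cv2.resize(j[140:240,200:333],(400,300))]))
```

```text
at [576.5  21.5  74.3] yaw -0.63 clk 12.35 F [ 0.2  0.7 -0. ] w 0.653 gf 19.99405413866043
turn [-0.001 -0.002 -0.002] shift [-0.07  0.21  6.78]
```

View pics/w8.png

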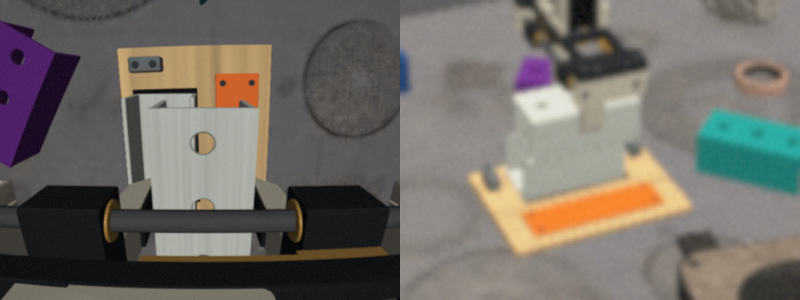

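The channel is held level and open side down, straddling the strip-side wall; through its hole at (203,143) the picture shows wood just strip-side of that wall. I'm lowering it in stages.

Request:
drive_tool:
  commands:
    - [[0,0,0],[0,0.1,1.5],-1]
    - [[0,0,0],[0,0.1,2.5],-1]
    - [[0,0,0],[0,0.1,3.5],-1]
    - [[0,0,0],[0,0.1,4.5],-1]
    - [[0,0,0],[0,0.1,4.5],-1]

```text
clock: 12.87
position: [0.5763, 0.0241, 0.028]
ee_rot: [-0.014, -3.139, 0.001]
force: [-1.3, -0.1, -1.8]
width: 0.65
gripper_force: 20.0
```

No contact so far, and the legs are already below the wall tops. I'm lowering the rest of the way.

Request:
drive_tool:
  commands:
    - [[0,0,0],[0,0,0.8],-1]
    - [[0,0,0],[0,0,1.5],-1]
    - [[0,0,0],[0,0,2],-1]
    - [[0,0,0],[0,0,2.1],-1]
    - [[0,0,0],[0,0,2.1],-1]

```text
clock: 13.28
position: [0.5773, 0.0242, 0.0083]
ee_rot: [-0.014, -3.141, 0.0]
force: [0.1, 0.6, -1.4]
width: 0.65
gripper_force: 20.0
```

Request:
drive_tool:
  commands:
    - [[0,0,0],[0,0,0.2],-1]
    - [[0,0,0],[0,0,0.3],-1]
    - [[0,0,0],[0,0,0.3],-1]

```text
clock: 13.53
position: [0.5779, 0.0242, 0.0061]
ee_rot: [0.014, 3.141, 0.0]
force: [-0.8, -0.6, 0.6]
width: 0.654
gripper_force: 20.0
```

Seated: z matches the expected 0.0061 and the weight is off the tool. I'm opening a little and lifting straight out.

Request:
drive_tool:
  commands:
    - [[0,0,0],[0,0,0],0.55]
    - [[0,0,0],[0,0,0],0.55]
    - [[0,0,0],[0,0,0],0.55]
    - [[0,0,0],[0,0,0],0.55]
    - [[0,0,0],[0,0,-1.5],0.55]
    - [[0,0,0],[0,0,-3.5],0.55]
    - [[0,0,0],[0,0,-7],0.55]
    - [[0,0,0],[0,0,-11],0.55]
    - [[0,0,0],[0,0,-15],0.55]
    - [[0,0,0],[8,0,-18],0.55]
    - [[0,0,0],[11,0,-18],0.55]
    - [[0,0,0],[14,0,-18],0.55]
    - [[0,0,0],[14,0,-18],0.55]
    - [[0,0,0],[14,0,-18],0.55]

```text
clock: 14.7
position: [0.4334, 0.0254, 0.1862]
ee_rot: [-0.013, -3.14, -0.002]
force: [-0.4, -0.2, -0.4]
width: 0.771
gripper_force: 0.0
```

Run:
```python
from h import *
rows()
i=cams.get_image("wrist");cv2.imwrite("pics/w9.png",i)
h=cv2.cvtColor(i,cv2.COLOR_BGR2HSV);H,S,V=cv2.split(h)
for n,m,z in(("alu",((V>150)&(S<40)),.064),("strip",(H<14)&(S>150),.014),("wood",(H>8)&(H<30)&(S>50),.01)):
    cs,_=cv2.findContours(m[:230].astype(np.uint8),0,1)
    for c in sorted(cs,key=cv2.contourArea)[-3:]:
        if cv2.contourArea(c)<150: continue
        (x,y),s,a=cv2.minAreaRect((ray("wrist",c[:,0],z)[:,:2]*1000).astype(np.float32));print(n,np.round([x,y,*s,a],1),cv2.boundingRect(c))
ci=cams.camera_info("wrist")
def pr(P): return cv2.projectPoints(np.array(P,float),cv2.Rodrigues(np.array(ci["R"]))[0],np.array(ci["t"]),np.array(ci["camera_matrix"]),np.array([ci["k1"],0,0,0,0.]))[0][:,0].round().tolist()
print("expected web corners",pr([[.517+dx,.024+dy,.064] for dx in(0,.12) for dy in(-.03,.03)]))
```

```text
at [433.4  25.4 186.2] yaw -0.49 clk 14.7 F [-0.4 -0.2 -0.4] w 0.771 gf 0.0
strip [507.7  56.   42.2  12.9  89.4] (267, 219, 36, 11)
wood [ 282.2 -119.4   69.5   50.3   86.5] (90, 0, 64, 50)
wood [4.942e+02 1.480e+01 4.470e+01 1.500e+02 2.000e-01] (187, 194, 127, 36)
expected web corners [[230.0, 250.0], [286.0, 250.0], [233.0, 341.0], [284.0, 341.0]]
```

Run:
```python
from h import *
a=cams.get_image("top");cv2.imwrite("pics/top1.png",a);h=cv2.cvtColor(a,cv2.COLOR_BGR2HSV);H,S,V=cv2.split(h)
box=(slice(165,235),slice(220,275))
for n,m,z in(("alu",((V>165)&(S<40)),.064),("strip",(H<14)&(S>150),.014),("wood",(H>8)&(H<30)&(S>50),.01),("blue",(H>95)&(H<130)&(S>120),.05)):
    k=np.zeros(V.shape,np.uint8); b=box if n!="blue" else (slice(137,173),slice(323,358)); k[b]=m[b]
    cs,_=cv2.findContours(k,0,1)
    for c in sorted(cs,key=cv2.contourArea)[-3:]:
        if cv2.contourArea(c)<20: continue
        (x,y),s,an=cv2.minAreaRect((ray("top",c[:,0],z)[:,:2]*1000).astype(np.float32));print(n,np.round([x,y,*s,an],1),cv2.boundingRect(c))
for r in (180,190,200,210,220): print(r,[int(v) for v in V[r,222:276]])
```

```text
alu [578.4   3.5  92.9 118.5  89.1] (236, 179, 30, 38)
strip [574.2  60.7 148.8  37.8   5.8] (229, 178, 13, 45)
wood [575.3  13.9 149.2 200.9  89.5] (225, 170, 46, 61)
blue [ 718.5 -294.7   67.6   59.4    7.4] (331, 143, 21, 22)
180 [113, 117, 131, 192, 181, 186, 182, 207, 138, 155, 214, 214, 212, 189, 195, 194, 196, 197, 195, 199, 196, 192, 195, 197, 196, 195, 195, 196, 197, 197, 195, 191, 197, 197, 194, 190, 187, 189, 187, 184, 186, 182, 164, 198, 180, 201, 201, 174, 119, 119, 120, 120, 120, 121]
190 [120, 120, 130, 195, 181, 186, 192, 214, 214, 214, 214, 214, 212, 189, 193, 192, 193, 195, 193, 196, 194, 190, 191, 194, 193, 193, 192, 194, 193, 194, 191, 193, 195, 192, 192, 194, 195, 193, 193, 195, 195, 193, 171, 196, 174, 201, 205, 198, 121, 120, 122, 122, 121, 121]
200 [119, 121, 127, 178, 182, 187, 191, 215, 214, 214, 214, 214, 212, 188, 193, 192, 191, 192, 191, 192, 190, 187, 189, 191, 191, 190, 191, 191, 192, 191, 188, 190, 185, 105, 75, 81, 133, 190, 191, 191, 192, 188, 163, 161, 140, 186, 201, 201, 121, 120, 120, 120, 121, 120]
210 [120, 121, 121, 147, 185, 186, 189, 207, 214, 214, 214, 214, 212, 189, 192, 193, 191, 191, 191, 187, 170, 183, 188, 182, 173, 190, 191, 190, 192, 191, 185, 188, 172, 75, 57, 64, 116, 188, 191, 190, 192, 188, 162, 165, 143, 183, 196, 202, 155, 117, 114, 111, 112, 116]
220 [112, 116, 116, 134, 193, 186, 188, 191, 176, 99, 158, 214, 214, 213, 214, 214, 207, 119, 115, 209, 157, 181, 190, 186, 183, 186, 196, 198, 192, 183, 163, 130, 120, 108, 100, 72, 66, 70, 126, 186, 186, 186, 186, 184, 181, 187, 201, 205, 198, 118, 118, 118, 116, 113]
```

The top view checks out. The aluminium pair together spans 118.5 mm along x, so the ends are level. It is about 93 mm across, as an interlock 38 mm apart should be, and the blue offcut hasn't moved.

```bash
python3 -c "
from h import *
print(job.sign_off())"
```

```text
the job is handed in; nothing more can be done
None
```

Both channels are packed and interlocked in the cradle, the blue offcut was not moved, and the job was handed in at about 15 s of the 58 s allowed; no verdict came back at hand-in.

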